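# Run a plunger gauge along a billiard rail and hold it on the diamond sight

## Robot

A 6-joint arm with a two-finger parallel gripper is mounted at the origin on the work surface. World frame = base frame: x ahead of the robot, y to its left, z up, the work surface at z = 0. Lengths are in m, angles in rad, forces in N, time in s.
With the tool pointing down it reaches from about 0.4 to 0.825 m from the base axis. Payload 7 kg.
Tool frame: the origin (TCP) lies at the very end of the fingers, on their centre line; the grasp point (between the pads) lies 19 mm behind it; z points along the fingers, y is the line along which they close (so a half turn about z gives the same grasp; the last joint's range is limited). The gripper opens to 88 mm and grips with 3 to 60 N. Pads are 19 mm wide; open, the fingers measure 130 mm over their backs; the gripper's body (78 mm by 193 mm) begins 47 mm behind the grasp point.
Start: joints at [1.545, 0.359, 0.012, 0, -1.224, -0.288], TCP at [0.208, 0.642, 0.227] pointing down, gripper open.
Joint ranges: [-3.07, 3.07], [-1.43, 2.12], [-1.02, 1.25], [-3.03, 1.67], [-3.05, -0], [-3.03, 3.03]. Speed limits (rad/s): [2.39, 2.39, 3.01, 3.14, 3.14, 3.14].

## Interface

Orientations are given as [roll, pitch, yaw] about the fixed x, y, z axes, in that order (R = Rz(yaw) Ry(pitch) Rx(roll)).
In Python, from workcell import get_state, grab_frame, hand_in gives the robot as it stands.
- The arm moves only by the shell command python3 -m inch 'ROWS' [OPENING]. ROWS is JSON, a list of rows, each an object of numbers: "x", "y", "z": the shift along the tool's x, y, z each as a share of 0.03 m, from -1 to 1; "twist": the turn about the tool's z as a share of 2 pi rad, from -1 to 1. A call has 1 to 20 rows; each row shifts and turns the commanded pose from where the row before left it, along the tool's axes as they then stand; what a row does not reach is not made up. A row lasts 1/12 s, in which the tool goes at most 41.7 mm and 7.16 degrees, less where a joint would pass 70% of its speed; a pose out of reach is approached as far as the arm can. A call with a number of a shift or a turn outside -1 to 1 is refused whole. A call with a gripper value outside its range is refused whole. OPENING is the closure, from -1 (fully open) to 1 (shut), set as the call begins (- or left out, the last holds). The fingers move at their own pace and stop on an object; the grip force is fixed at half the most. Time passes only in rows, so rows that do not move let the fingers close. It gives the time, the measured TCP pose, the force, the opening and the grip force at its end, in the units of the state.
- get_state(): the state, without advancing time (a new reading comes with each control period).
- grab_frame(name): name is "scene" or "side" or "wrist"; returns a dict with "img" (384x512x3 uint8, blue, green, red), "mtx" (3x3 intrinsics, pixels), "eye" and "rotation" of the camera in the world. Camera axes: x right, y down, z forward; pixel columns grow to the right and rows downward; lengths in m; the calibration is good to about 2 mm. A picture is of the moment at which its call begins. There is no depth.
- hand_in(): hands the job in; it is judged then, once.
The state is a dict: "time_s": time; "q": joint angles; "dq": joint speeds; "effort": joint torques, N m; "tool_pos": TCP position; "eef_rot": TCP orientation; "contact_force": force on the tool from outside, world axes, zero at the start; "ft_torque": the same for the moment, N m; "gripper_width": opening from 0.0 (shut) to 1.0 (fully open); "finger_force": force on a finger pad.
Only numpy, scipy, OpenCV 4.12 (cv2) and the standard library are available. Lean on these libraries where they do the work, as an engineer would, in place of code of your own. Each camera call takes 0.05 s, during which the arm holds its last target. There are 200 camera calls.

## Task

Take the plunger gauge out of its stand, hold it square to the sloping wooden face of the cushion rail that lies on the table bed and press its tip lightly onto the small round inlaid sight, then slide it in a straight line along the face, always in contact, to the diamond-shaped sight. Finish there with the gripper holding the gauge still, tip on the middle of the diamond, square to the sloping face, with the plunger pushed in about half of its travel: do not let go or lift off. Never press hard, and leave the tin and the chalk cube where they are.

Things in the scene. Friction and masses are not known exactly. Their poses are not given: they have to be found in the camera images.
- rail: immovable billiard cushion rail lying on the green bed: brown wood, 950 mm long (y), about 150 mm wide (x), with a green cushion strip on its far (+x) side, top 55 mm above the bed. Origin on the bed, below the centre line of the wooden face. z up; turned about z under 10 degrees.
- face: the rail's flat sloping wooden face, 120 mm (x) by 950 mm (y), tilted 18 degrees (0.314 rad), rising away from the robot. Origin at the middle of the surface, 40 mm above the bed; x up the slope, away from the robot, y along the rail, z the outward normal, leaning 18 degrees from vertical towards the robot. Front edge 21 mm, back edge 59 mm above the bed.
- dot: the small round sight: a flush pearl-white inlaid disc, 14 mm in diameter, on the centre line of the sloping face. Origin at its centre on the surface. It and the diamond are 140 mm apart, parallel to the rail's length; which of them is on the left varies. (Axes: z up, yaw of the rail.)
- diamond: the diamond sight: a flush pearl-white inlaid square of 20 mm sides standing on its corner (28 mm across the corners), on the centre line of the sloping face. Origin at its centre on the surface. (Axes: z up, yaw of the rail.)
- stand: dark wooden block 70 x 70 mm, 80 mm high, fixed to the table, with an upright 23 mm through hole in its middle; the gauge stands in it. Origin at the centre of its underside; z up. It stands to the robot's left or right, between the robot and the rail, the tin on the other side.
- gauge: plunger gauge, about 0.16 kg, upright in the stand's hole. Origin on its axis under its 34 mm steel collar, which rests on the stand; z up along the axis, plunger to -z. Above the 6 mm collar a black square grip block 30 x 30 mm, z = 6 to 62 mm, faces square to x and y; a round dial (29 mm, 8 mm thick, at z = 44 mm) on its +x face. Below: stem 16 mm thick, 40 mm long, then the plunger.
- gauge_tip (a point): contact tip: end of the 10 mm ball on the gauge's plunger (moves with the plunger), on the axis, 65 mm below the gauge's origin when the plunger is out. In the stand it is 15 mm above the bed: lift the gauge at least 70 mm straight up to clear the stand.
- gauge_grip (a point): middle of the gauge's grip block, on the axis, 36 mm above the gauge's origin and 101 mm from the tip with the plunger out: grip here from above, across the two y faces (30 mm apart), clear of the dial.
- plunger (a joint): how far the spring plunger is pushed into the gauge: 0 = fully out, 0.015 m = fully in (stop). The spring has 300 N/m: about 2.2 N at half travel (7.5 mm), 4.5 N at the stop.
- tin: bystander: closed aluminium screw tin, 60 mm in diameter, 55 mm high, on the bed on the other side from the stand. Origin at the centre of its underside.
- chalk: bystander: blue chalk cube, 23 mm, on the bed in front of the rail, between stand and tin. Origin at the centre of its underside.
Mind the look-alikes: they are no part of the job. Of the things that look like the gauge, the middle-sized one is meant. There is more than one size of the stand; the one meant has the size given above.

How it is judged:
On the way, in this order (a step that is already met when the one before it is completed fails the run):
1. the gauge is lifted out of its stand in the gripper (height (world z) of gauge_tip above 0.06 m and contact force between gauge and the fingers above 0.5 N and contact force between gauge and stand below 0.05 N), for 0.1 s.
2. its tip presses on the round sight (within 10 mm), the gauge square to the sloping face (within 8 degrees) (distance between gauge_tip and dot below 0.01 m and contact force between gauge and rail above 0.3 N and value of joint plunger above 0.001 m and angle between the z axis of gauge and the z axis of face, either way round below 0.14 rad), for 0.2 s.
3. the tip, still in contact and the gauge square (within 10 degrees), has slid a quarter of the way along the line to the diamond (contact force between gauge and rail above 0.3 N and distance between gauge_tip and dot between 0.022 and 0.04 m and x of gauge_tip in the frame of face between -0.012 and 0.012 m and contact force between gauge and the fingers above 0.5 N and angle between the z axis of gauge and the z axis of face, either way round below 0.17 rad), for 0.08 s.
4. the tip, still in contact and the gauge square (within 10 degrees), has slid nearly half of the way along the line to the diamond (contact force between gauge and rail above 0.3 N and distance between gauge_tip and dot between 0.05 and 0.068 m and x of gauge_tip in the frame of face between -0.012 and 0.012 m and contact force between gauge and the fingers above 0.5 N and angle between the z axis of gauge and the z axis of face, either way round below 0.17 rad), for 0.08 s.
5. the tip, still in contact and the gauge square (within 10 degrees), has slid well past half of the way along the line to the diamond (contact force between gauge and rail above 0.3 N and distance between gauge_tip and dot between 0.078 and 0.096 m and x of gauge_tip in the frame of face between -0.012 and 0.012 m and contact force between gauge and the fingers above 0.5 N and angle between the z axis of gauge and the z axis of face, either way round below 0.17 rad), for 0.08 s.
6. the tip, still in contact and the gauge square (within 10 degrees), has slid most of the way along the line to the diamond (contact force between gauge and rail above 0.3 N and distance between gauge_tip and dot between 0.106 and 0.124 m and x of gauge_tip in the frame of face between -0.012 and 0.012 m and contact force between gauge and the fingers above 0.5 N and angle between the z axis of gauge and the z axis of face, either way round below 0.17 rad), for 0.08 s.
At the end, for the whole second after the job is handed in: The gripper still holds the gauge, at rest, its tip on the rail within 8 mm of the diamond's centre, its axis within 7 degrees of square to the sloping face, the plunger pushed in 3 to 12 mm of its 15 mm, the contact force with the rail 0.5 to 6 N, and the stand not touching it (distance between gauge_tip and diamond below 0.008 m and value of joint plunger between 0.003 and 0.012 m and angle between the z axis of gauge and the z axis of face, either way round below 0.122 rad and contact force between gauge and rail between 0.5 and 6 N and contact force between gauge and the fingers above 0.5 N and contact force between gauge and stand below 0.05 N and linear speed of gauge below 0.015 m/s); the arm keeps its last pose, push and grip.
It fails at once if the gauge is pressed hard on the rail (over 15 N) (contact force between gauge and rail above 15 N).
It fails at once if the tin or the chalk is moved by more than 20 mm (distance of any of tin, chalk from where it was at the start of the episode above 0.02 m).
It also fails if it takes over 45 s, if anything falls off the work surface, if the arm or the gripper's body presses on something with over 40 N, if the wrist force passes 120 N, or if a joint passes its speed limit or range.

## Working session

There is one attempt and no reset: what is moved stays moved. The work goes in short steps, Python scripts to look and compute and a shell command to move; the robot and the scene stay as the last step left them, time stands still between calls to the robot, and variables do not carry over. Pictures are saved under pics/ and viewed, at most 11 in all, crops included, and the job is handed in when it is done.

```bash
mkdir -p pics; ls; cat > h.py <<'E'
import numpy as np,cv2
from workcell import get_state, grab_frame
from scipy.spatial.transform import Rotation as R
def snap(n,name):
    f=grab_frame(n); cv2.imwrite(f'pics/{name}.png',f['img']); np.savez(f'pics/{name}.npz',**{k:np.array(f[k]) for k in('img','mtx','eye','rotation')}); return f
def load(name): return dict(np.load(f'pics/{name}.npz'))
def ray(f,u,v):
    M=np.array(f['rotation']); M=M if M.shape==(3,3) else R.from_euler('xyz',M).as_matrix()
    d=M@np.linalg.solve(f['mtx'],[u,v,1.]); return np.array(f['eye']),d/np.linalg.norm(d)
def atz(f,u,v,z):
    o,d=ray(f,u,v); return o+d*(z-o[2])/d[2]
def tri(*rs):
    A=sum(np.eye(3)-np.outer(d,d) for o,d in rs); b=sum((np.eye(3)-np.outer(d,d))@o for o,d in rs)
    p=np.linalg.solve(A,b); return p,[np.linalg.norm(np.cross(p-o,d)) for o,d in rs]
E
python3 - <<'E'
from h import *
s=get_state();print(s)
a=snap('scene','s0');b=snap('side','d0');c=snap('wrist','w0')
for f in(a,b,c):print(f['eye'],f['rotation'],f['mtx'][0])
im=np.zeros((600,800,3),np.uint8);im[:300,:400]=cv2.resize(a['img'],(400,300))
im[:300,400:]=cv2.resize(b['img'],(400,300));im[300:,:400]=cv2.resize(c['img'],(400,300))
cv2.imwrite('pics/all.png',im)
E
```

```text
pics
{'time_s': 0.0, 'q': array([ 1.54510595e+00,  3.59385477e-01,  1.10745688e-02, -3.34055207e-04,
       -1.22406545e+00, -2.88099611e-01]), 'dq': array([ 0.00016284,  0.00030266,  0.00042839, -0.00067148,  0.00040083,
        0.00091507]), 'effort': array([-1.92182000e-03, -5.82713342e+01,  2.93054974e+01,  6.99724361e+00,
        6.81298159e-03, -1.70704088e-04]), 'tool_pos': array([0.20823072, 0.64158682, 0.22563331]), 'eef_rot': array([ 3.13998851e+00, -1.47884820e-04, -3.13903635e-01]), 'contact_force': array([-0.40499854, -0.07697432,  0.14717535]), 'ft_torque': array([0.03013813, 0.00522295, 0.04333222]), 'finger_force': 0.0, 'gripper_width': 1.0003222994229617}
[ 1.28820539 -0.09858668  0.8202842 ] [-2.29717269 -0.01259033  1.36700032] [448.85620114   0.         253.41202573]
[ 0.12750938 -0.56406844  0.98518016] [-2.45016439  0.00881171 -0.54926012] [473.59812355   0.         252.78195844]
[0.2882906  0.61653001 0.38312276] [ 2.82740092e+00 -1.71758119e-03 -1.88403730e+00] [305.06372961   0.         258.70800157]
```

View pics/s0.png

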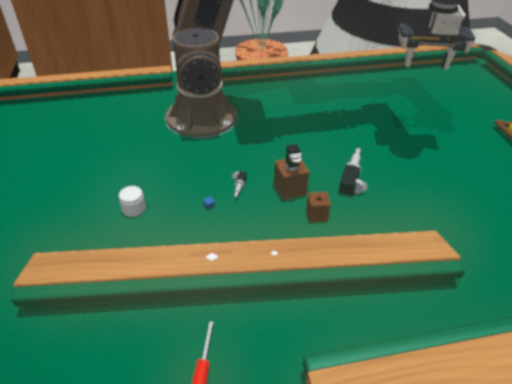

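View pics/d0.png

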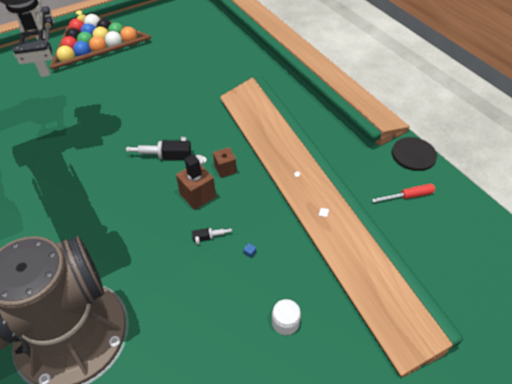

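The scene view shows three gauge-like things: a small one lying at (238,184), one upright in the stand at (293,158), and a large one lying at (354,175). The upright one is the middle size and is in a stand, so it fits. There are two stand blocks: a large one at (291,178) and a small one at (318,207); the large one holds the gauge. The sights are the diamond at (211,257) and the dot at (275,253). In the side view they are at (324,212) and (297,174). I'll confirm with an enlarged crop.

```bash
python3 - <<'E'
from h import *
a=load('s0');b=load('d0')
im=np.hstack([cv2.resize(a['img'][135:235,225:375],(400,267),interpolation=2)[:,:400],cv2.resize(b['img'][130:230,120:270],(400,267),interpolation=2)])
cv2.imwrite('pics/crop1.png',im)
def cents(f,box):
    x0,y0,x1,y1=box;g=f['img'][y0:y1,x0:x1].astype(int);m=(g.min(2)>150).astype(np.uint8)
    w=np.clip(g.min(2)-90,0,None)*cv2.dilate(m,np.ones((3,3)))
    n,l,s,c=cv2.connectedComponentsWithStats(cv2.dilate(m,np.ones((3,3))))
    out=[]
    for i in range(1,n):
        ww=w*(l==i);Y,X=np.mgrid[y0:y1,x0:x1];out.append((round((ww*X).sum()/ww.sum(),2),round((ww*Y).sum()/ww.sum(),2),int(s[i,4])))
    return out
A=cents(a,(195,240,300,270));B=cents(b,(280,160,345,230));print(A,B)
A=sorted(A,key=lambda t:t[0]);B=sorted(B,key=lambda t:-t[0])
P=[]
for p,q in zip(A,B):
    x,r=tri(ray(a,*p[:2]),ray(b,*q[:2]));P.append(x);print(x,r)
d=P[1]-P[0];print(np.linalg.norm(d),np.arctan2(-d[0],d[1]))
E
```

```text
[(np.float64(273.88), np.float64(252.68), 56), (np.float64(211.46), np.float64(256.33), 114)] [(np.float64(296.88), np.float64(173.51), 66), (np.float64(323.54), np.float64(211.76), 142)]
[ 0.63891349 -0.04955738  0.04133828] [np.float64(0.00025506701005874864), np.float64(0.0002550670100587646)]
[0.6553004  0.08947388 0.04128302] [np.float64(0.00028699298317758505), np.float64(0.0002869929831776661)]
0.13999366423641293 -0.11732366029636176
```

View pics/crop1.png

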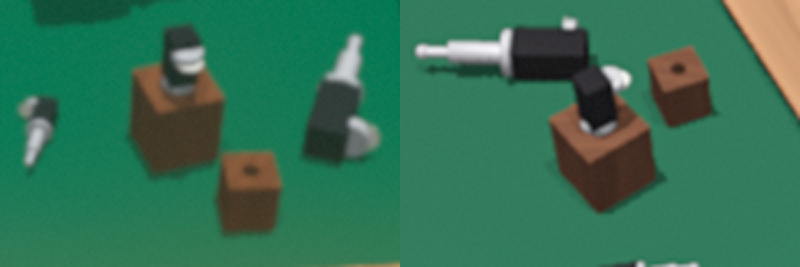

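The left crop is the scene view and the right is the side view. Both confirm that the upright gauge, the middle-sized one, is in the large stand, with its dial towards the rail. The look-alikes lie to either side, and the small stand is empty.

```bash
python3 - <<'E'
from h import *
a=load('s0');b=load('d0');k=150/400
S=lambda u,v:ray(a,225+u*k,135+v*k)
D=lambda u,v:ray(b,120+(u-400)*k,130+v*k)
print('block top centre',tri(S(182,31),D(592,75)))
print('collar',tri(S(181,87),D(600,125)))
for n,s,d in(('st near +x corner',(157,108),(600,160)),('st -y',(133,72),(601,161)),('st +y corner',(223,98),(650,128))):
    print(n,tri(S(*s),D(*d)))
# stand top corners from side: front(600,160) left(550,118) right(650,128)
for c in((600,160),(550,118),(650,128)):
    o,d=D(*c);print('side z.08',o+d*(0.08-o[2])/d[2])
for c in((157,108),(223,98),(133,72)):
    o,d=S(*c);print('scene z.08',o+d*(0.08-o[2])/d[2])
w=load('w0');print(R.from_euler('xyz',w['rotation']).as_matrix())
E
```

```text
block top centre (array([0.40954647, 0.19491591, 0.14386882]), [np.float64(0.00012127621434673221), np.float64(0.00012127621434675898)])
collar (array([0.40980174, 0.19765762, 0.07357425]), [np.float64(0.0016837546384199076), np.float64(0.0016837546384199573)])
st near +x corner (array([0.39903327, 0.17981131, 0.04274108]), [np.float64(0.0010060673472590733), np.float64(0.0010060673472590445)])
st -y (array([0.38794091, 0.15279753, 0.0810706 ]), [np.float64(0.0029227948020272474), np.float64(0.0029227948020271698)])
st +y corner (array([0.450994  , 0.20725063, 0.06839337]), [np.float64(0.028859446251140525), np.float64(0.028859446251140522)])
side z.08 [0.3882214  0.15159605 0.08      ]
side z.08 [0.37127885 0.22342926 0.08      ]
side z.08 [0.44652271 0.16167047 0.08      ]
scene z.08 [0.44248293 0.16551957 0.08      ]
scene z.08 [0.43989998 0.23247194 0.08      ]
scene z.08 [0.38395056 0.15605189 0.08      ]
[[-0.30814306 -0.90460488 -0.29451292]
 [-0.95133848  0.29356379  0.09367709]
 [ 0.00171758  0.30904742 -0.95104508]]
```

```bash
python3 -m inch '[{"x":0.69,"y":0.755},{"x":0.69,"y":0.755},{"x":0.69,"y":0.755},{"x":0.69,"y":0.755},{"x":0.69,"y":0.755},{"x":0.69,"y":0.755},{"x":0.69,"y":0.755},{"x":0.69,"y":0.755},{"x":0.69,"y":0.755},{"x":0.69,"y":0.755},{"x":0.69,"y":0.755},{"x":0.69,"y":0.755},{"x":0.69,"y":0.755},{"x":0.69,"y":0.755},{"x":0.69,"y":0.755},{"x":0.69,"y":0.755},{"twist":-0.016},{"twist":-0.016},{},{}]'
python3 - <<'E'
from h import *
f=snap('wrist','w1');s=get_state();print(s['tool_pos'],s['eef_rot'],s['contact_force'])
print(f['eye'],f['rotation'])
E
```

```text
[0.20828182 0.64176081 0.22597168] [ 3.14056162e+00 -1.44789210e-04 -3.13798301e-01] [ 0.72635689  0.27731325 -0.44915949]
[0.28830429 0.61656433 0.3832444 ] [ 2.82739408e+00 -1.49761624e-03 -1.88401715e+00]invalid input at $[0]: expected keys x, y, z, twist
```

View pics/w1.png

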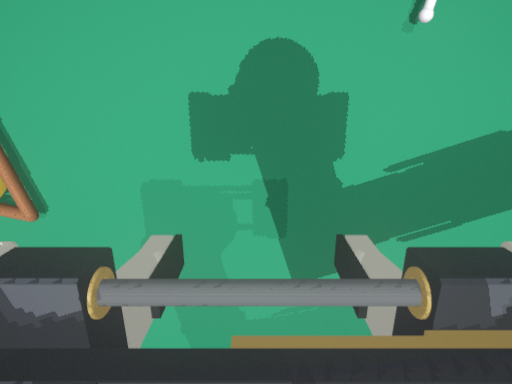

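The wrist picture shows bare cloth and the fingers at the bottom, around (260,250). The arm didn't move, because every row needs all four keys.

```bash
python3 -m inch '[{"x":0.56,"y":0.755,"z":0,"twist":0},{"x":0.56,"y":0.755,"z":0,"twist":0},{"x":0.56,"y":0.755,"z":0,"twist":0},{"x":0.56,"y":0.755,"z":0,"twist":0},{"x":0.56,"y":0.755,"z":0,"twist":0},{"x":0.56,"y":0.755,"z":0,"twist":0},{"x":0.56,"y":0.755,"z":0,"twist":0},{"x":0.56,"y":0.755,"z":0,"twist":0},{"x":0.56,"y":0.755,"z":0,"twist":0},{"x":0.56,"y":0.755,"z":0,"twist":0},{"x":0.56,"y":0.755,"z":0,"twist":0},{"x":0.56,"y":0.755,"z":0,"twist":0},{"x":0.56,"y":0.755,"z":0,"twist":0},{"x":0.56,"y":0.755,"z":0,"twist":0},{"x":0.56,"y":0.755,"z":0,"twist":0},{"x":0.56,"y":0.755,"z":0,"twist":0},{"x":0,"y":0,"z":0,"twist":-0.016},{"x":0,"y":0,"z":0,"twist":-0.016},{"x":0,"y":0,"z":0,"twist":0},{"x":0,"y":0,"z":0,"twist":0}]'
python3 - <<'E'
from h import *
f=snap('wrist','w2');s=get_state();print(s['tool_pos'],s['eef_rot'],s['contact_force'])
print(f['eye'],f['rotation'])
g=f['img'].copy()
M=R.from_euler('xyz',f['rotation']).as_matrix()
for P in([.41,.195,.142],[.41,.195,.08]):
    c=M.T@(np.array(P)-f['eye']);u=f['mtx']@c/c[2];print(u)
E
```

```text
time_s: 1.87
tool_pos: [0.3522, 0.2142, 0.2266]
eef_rot: [-3.141, -0.0, -0.116]
contact_force: [-0.7, 0.4, -0.2]
gripper_width: 1.002
finger_force: 0.0
[0.35210845 0.21440069 0.22657415] [-3.14149646e+00  4.02106191e-05 -1.16103803e-01] [0.30617541 0.33304686 0.61643116]
[0.43569639 0.20512157 0.38401083] [ 2.82724844e+00  7.88395678e-05 -1.68616365e+00]
[275.4335556  128.73926028   1.        ]
[272.11416854 122.20446553   1.        ]
```

View pics/w2.png

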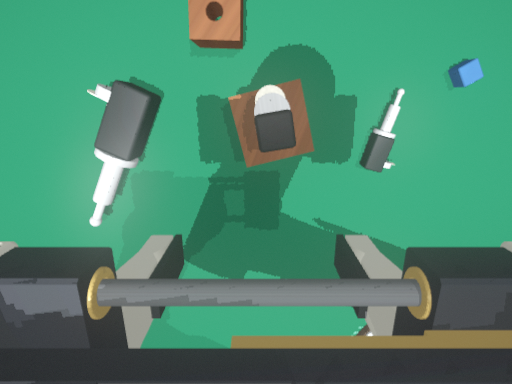

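The wrist view shows the gauge's block top at (275,131) with its dial up towards the rail at (270,98), and the stand top around (271,122). The large look-alike is at (125,140) and the small one at (385,135). The small stand is at (216,20) and the chalk is at (466,73).

```bash
python3 - <<'E'
from h import *
f=load('w2');g=f['img'].astype(int)
k=(g.max(2)<55);k[:,:230]=0;k[:,320:]=0;k[:100]=0;k[170:]=0
c=max(cv2.findContours(k.astype(np.uint8),0,2)[0],key=cv2.contourArea)
b=cv2.boxPoints(cv2.minAreaRect(c));print('block',b.round(1).tolist())
hb=(g[:,:,2]>g[:,:,1]+20);hb[:,:215]=0;hb[:,330:]=0;hb[:70]=0;hb[175:]=0
c2=np.vstack(cv2.findContours(hb.astype(np.uint8),0,2)[0])
b2=cv2.boxPoints(cv2.minAreaRect(c2));print('stand',b2.round(1).tolist())
for bb,z in((b,.142),(b2,.08)):
    P=np.array([atz(f,*p,z) for p in bb]);print(P.mean(0))
    for i in range(4):
        d=P[(i+1)%4]-P[i];print(round(np.linalg.norm(d),4),round(np.arctan2(d[1],d[0]),3))
a=load('s0');d=load('d0');r=150/400
w=ray(f,*b.mean(0))
print(tri(w,ray(a,225+182*r,135+31*r),ray(d,120+192*r,130+75*r)))
E
```

```text
Traceback (most recent call last):
ValueError: max() iterable argument is empty
```

```bash
python3 - <<'E'
from h import *
f=load('w2');g=f['img'].astype(int)
print(g[131,275],g[122,240],g[122,220],g[105,272])
k=(g.max(2)-g.min(2)<18)&(g.max(2)<100);k[:,:230]=0;k[:,320:]=0;k[:100]=0;k[170:]=0
c=max(cv2.findContours(k.astype(np.uint8),0,2)[0],key=cv2.contourArea)
b=cv2.boxPoints(cv2.minAreaRect(c));print('block',b.round(1).tolist())
hb=(g[:,:,2]>g[:,:,1]+20);hb[:,:215]=0;hb[:,330:]=0;hb[:70]=0;hb[175:]=0
c2=np.vstack(cv2.findContours(hb.astype(np.uint8),0,2)[0])
b2=cv2.boxPoints(cv2.minAreaRect(c2));print('stand',b2.round(1).tolist())
for bb,z in((b,.142),(b2,.08)):
    P=np.array([atz(f,*p,z) for p in bb]);print(P.mean(0))
    for i in range(4):
        d=P[(i+1)%4]-P[i];print(round(np.linalg.norm(d),4),round(np.arctan2(d[1],d[0]),3))
a=load('s0');d=load('d0');r=150/400
w=ray(f,*b.mean(0))
print(tri(w,ray(a,225+182*r,135+31*r),ray(d,120+192*r,130+75*r)))
E
```

```text
[77 80 77] [ 78 103 135] [ 93 126  52] [219 218 214]
block [[253.1999969482422, 115.0999984741211], [290.5, 108.9000015258789], [296.70001220703125, 146.10000610351562], [259.3999938964844, 152.3000030517578]]
stand [[227.8000030517578, 97.0999984741211], [299.29998779296875, 79.19999694824219], [316.70001220703125, 148.8000030517578], [245.1999969482422, 166.6999969482422]]
[0.40835916 0.19555562 0.142     ]
0.0289 -1.526
0.0289 -3.055
0.03 1.622
0.0291 0.05
[0.40808103 0.19509444 0.08      ]
0.0691 -1.454
0.0681 -2.958
0.074 1.704
0.0692 0.112
(array([0.40920175, 0.19525067, 0.14362758]), [np.float64(0.0005182209932325256), np.float64(0.0003253391228525859), np.float64(0.0004059089500285921)])
```

```bash
python3 -m inch '[{"x":0,"y":0,"z":0,"twist":-0.0135},{"x":0,"y":0,"z":0,"twist":-0.0135},{"x":0.927,"y":0.37,"z":0,"twist":0},{"x":0.927,"y":0.37,"z":0,"twist":0},{"x":0,"y":0,"z":0,"twist":0},{"x":0,"y":0,"z":0.864,"twist":0},{"x":0,"y":0,"z":0.864,"twist":0},{"x":0,"y":0,"z":0.864,"twist":0},{"x":0,"y":0,"z":0.864,"twist":0},{"x":0,"y":0,"z":0.864,"twist":0},{"x":0,"y":0,"z":0,"twist":0},{"x":0,"y":0,"z":0,"twist":0}]' -1 && python3 -m inch '[{"x":0,"y":0,"z":0,"twist":0},{"x":0,"y":0,"z":0,"twist":0},{"x":0,"y":0,"z":0,"twist":0},{"x":0,"y":0,"z":0,"twist":0},{"x":0,"y":0,"z":0,"twist":0},{"x":0,"y":0,"z":0,"twist":0},{"x":0,"y":0,"z":0,"twist":0},{"x":0,"y":0,"z":0,"twist":0}]' 1
```

```text
time_s: 2.92
tool_pos: [0.4084, 0.195, 0.0964]
eef_rot: [3.139, 0.002, 0.056]
contact_force: [0.4, 0.1, 1.3]
gripper_width: 1.001
finger_force: 0.0
time_s: 3.58
tool_pos: [0.409, 0.1953, 0.0971]
eef_rot: [-3.141, -0.0, 0.057]
contact_force: [0.3, 0.4, 0.0]
gripper_width: 0.457
finger_force: 0.0
```

```bash
python3 -m inch '[{"x":0,"y":0,"z":0,"twist":0},{"x":0,"y":0,"z":0,"twist":0},{"x":0,"y":0,"z":0,"twist":0},{"x":0,"y":0,"z":0,"twist":0},{"x":0,"y":0,"z":0,"twist":0},{"x":0,"y":0,"z":0,"twist":0}]' 1 && python3 -m inch '[{"x":0,"y":0,"z":-0.275,"twist":0},{"x":0,"y":0,"z":-0.275,"twist":0},{"x":0,"y":0,"z":-0.275,"twist":0},{"x":0,"y":0,"z":-0.275,"twist":0},{"x":0,"y":0,"z":0,"twist":0},{"x":0,"y":0,"z":0,"twist":0}]'
```

```text
time_s: 4.08
tool_pos: [0.409, 0.1953, 0.0969]
eef_rot: [3.141, 0.0, 0.057]
contact_force: [0.4, -0.6, 1.2]
gripper_width: 0.341
finger_force: 30.0
time_s: 4.58
tool_pos: [0.4092, 0.1957, 0.1307]
eef_rot: [-3.14, -0.001, 0.057]
contact_force: [0.5, 0.3, -2.1]
gripper_width: 0.339
finger_force: 30.0
```

```bash
python3 -m inch '[{"x":-0.1,"y":0,"z":0,"twist":0},{"x":-0.1,"y":0,"z":0,"twist":0},{"x":-0.1,"y":0,"z":0,"twist":0},{"x":0,"y":0,"z":0,"twist":0},{"x":0,"y":0,"z":0,"twist":0}]'; python3 -m inch '[{"x":-0.1,"y":0,"z":0,"twist":0},{"x":0,"y":0,"z":0,"twist":0},{"x":0,"y":0,"z":0,"twist":0}]'
```

```text
time_s: 5.0
tool_pos: [0.4008, 0.195, 0.1303]
eef_rot: [3.142, -0.002, 0.058]
contact_force: [4.6, -2.1, -2.0]
gripper_width: 0.345
finger_force: 30.0
time_s: 5.25
tool_pos: [0.3981, 0.1948, 0.1303]
eef_rot: [3.142, -0.002, 0.058]
contact_force: [6.5, -1.7, -1.7]
gripper_width: 0.341
finger_force: 30.0
```

```bash
python3 -m inch '[{"x":-0.1,"y":0,"z":0,"twist":0},{"x":-0.1,"y":0,"z":0,"twist":0},{"x":0,"y":0,"z":0,"twist":0},{"x":0,"y":0,"z":0,"twist":0}]'; python3 -m inch '[{"x":-0.1,"y":0,"z":0,"twist":0},{"x":-0.1,"y":0,"z":0,"twist":0},{"x":-0.1,"y":0,"z":0,"twist":0},{"x":0,"y":0,"z":0,"twist":0},{"x":0,"y":0,"z":0,"twist":0}]'
python3 - <<'E'
from h import *
a=snap('scene','s1');b=snap('side','d1')
im=np.hstack([cv2.resize(a['img'][125:225,225:375],(400,267),interpolation=2),cv2.resize(b['img'][110:210,120:270],(400,267),interpolation=2)])
cv2.imwrite('pics/crop2.png',im)
E
```

```text
time_s: 5.58
tool_pos: [0.392, 0.1945, 0.1304]
eef_rot: [3.142, -0.002, 0.058]
contact_force: [7.1, -2.6, -0.3]
gripper_width: 0.34
finger_force: 30.0
time_s: 6.0
tool_pos: [0.3829, 0.194, 0.1302]
eef_rot: [-3.141, -0.002, 0.058]
contact_force: [7.4, -1.3, -3.3]
gripper_width: 0.34
finger_force: 30.0
```

View pics/crop2.png

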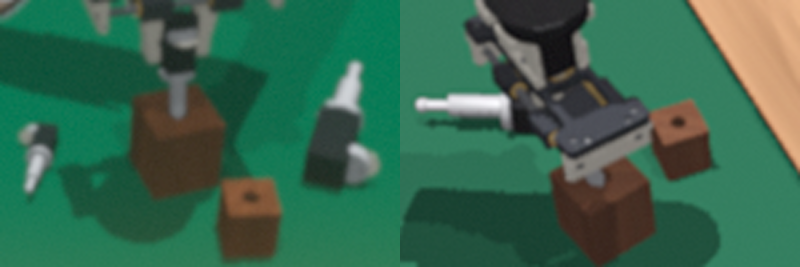

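The left crop shows the gauge leaning in the hole, top towards the robot, with the stem at (177,100). The in-hand pivot against the hole's rim is working. The right crop is mostly hidden by the gripper.

```bash
python3 -m inch '[{"x":0,"y":0,"z":-0.5,"twist":0},{"x":0,"y":0,"z":-0.8,"twist":0},{"x":0,"y":0,"z":-0.9,"twist":0},{"x":0,"y":0,"z":-0.9,"twist":0},{"x":0,"y":0,"z":-0.9,"twist":0},{"x":0,"y":0,"z":0,"twist":0.0139},{"x":0,"y":0,"z":0,"twist":0.0139},{"x":0,"y":0,"z":0,"twist":0}]'; python3 -m inch '[{"x":0.63,"y":0.203,"z":0,"twist":0},{"x":0.63,"y":0.203,"z":0,"twist":0},{"x":0.63,"y":0.203,"z":0,"twist":0},{"x":0.63,"y":0.203,"z":0,"twist":0},{"x":0.63,"y":0.203,"z":0,"twist":0},{"x":0.63,"y":0.203,"z":0,"twist":0},{"x":0.63,"y":0.203,"z":0,"twist":0},{"x":0.63,"y":0.203,"z":0,"twist":0},{"x":0.63,"y":0.203,"z":0,"twist":0},{"x":0.63,"y":0.203,"z":0,"twist":0},{"x":0.63,"y":0.203,"z":0,"twist":0},{"x":0.63,"y":0.203,"z":0,"twist":0},{"x":0,"y":0,"z":0.5,"twist":0},{"x":0,"y":0,"z":0.5,"twist":0},{"x":0,"y":0,"z":0,"twist":0},{"x":0,"y":0,"z":0,"twist":0},{"x":0,"y":0,"z":0,"twist":0}]'
python3 - <<'E'
from h import *
a=snap('scene','s2');b=snap('side','d2');w=snap('wrist','w3')
s=get_state();print(s['tool_pos'],s['eef_rot'])
T=np.array(s['tool_pos']);cr=[]
for f in(a,b):
    M=R.from_euler('xyz',f['rotation']).as_matrix();c=M.T@(T+[.02,0,-.05]-f['eye']);u=f['mtx']@c/c[2];u=u[:2].round().astype(int)
    x0,y0=u-[50,50];print(x0,y0);cr.append(cv2.resize(f['img'][y0:y0+100,x0:x0+100],(400,400),interpolation=2))
cv2.imwrite('pics/crop3.png',np.hstack(cr))
E
```

```text
time_s: 6.77
tool_pos: [0.3815, 0.1936, 0.2498]
eef_rot: [-3.141, 0.0, -0.122]
contact_force: [-0.1, -0.7, -1.9]
gripper_width: 0.344
finger_force: 30.0
time_s: 8.18
tool_pos: [0.5987, 0.0947, 0.2203]
eef_rot: [3.141, -0.0, -0.116]
contact_force: [-0.2, -0.7, -1.5]
gripper_width: 0.339
finger_force: 30.0
[0.59896903 0.09491663 0.22103011] [-3.14091328e+00 -1.43222263e-03 -1.16734106e-01]
225 149
237 93
```

View pics/crop3.png

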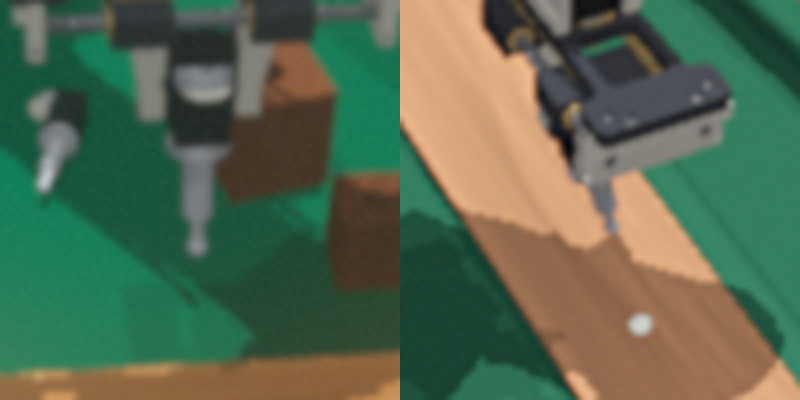

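The left crop shows the ball at (197,243) and the stem up to the collar at (197,150). The right crop shows the ball at (613,230) over the wood and the dot at (641,324).

```bash
python3 - <<'E'
from h import *
a=load('s2');b=load('d2')
p,r=tri(ray(a,225+197/4,149+243/4),ray(b,237+213/4,93+230/4));print('ball',p,r)
G=np.array([.5990,.0949,.221+.019]);v=G-p;print(np.linalg.norm(v))
v/=np.linalg.norm(v);t=p-.005*v
n=R.from_euler('z',-.117).apply([-np.sin(.3142),0,np.cos(.3142)])
print('lean',np.degrees(np.arccos(v[2])),'err deg',np.degrees(np.arccos(v@n)), 'in rail frame',R.from_euler('z',.117).apply(v))
# scene-view only: axis direction with plane
print(t)
w=load('w3');M=R.from_euler('xyz',w['rotation']).as_matrix();c=M.T@(t-w['eye']);u=w['mtx']@c/c[2];print(u)
cv2.imwrite('pics/crop4.png',w['img'])
E
```

```text
ball [0.62626951 0.09073051 0.14593417] [np.float64(0.0022162057579269054), np.float64(0.0022162057579269054)]
0.09802750218950383
lean 16.34468585422024 err deg 1.7584309473045983 in rail frame [-0.28124555  0.00976995  0.9595861 ]
[0.62766043 0.09051784 0.14113624]
[260.79538988 168.73446034   1.        ]
```

View pics/crop4.png

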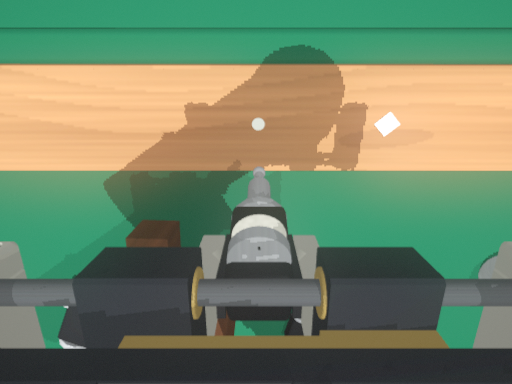

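The wrist view shows the ball tip at (259,171), the dot at (258,124) and the diamond at (387,124). The sights line up horizontally in the image, so the yaw is right.

```bash
python3 - <<'E'
from h import *
a=load('s2');b=load('d2');w=load('w3');s0=load('s0');d0=load('d0')
p,r=tri(ray(a,225+197/4,149+243/4),ray(b,237+213/4,93+230/4),ray(w,259,172));print('ball',p,r)
def cen(x0,y0,x1,y1):
    g=w['img'][y0:y1,x0:x1].astype(int);k=np.clip(g.min(2)-110,0,None);Y,X=np.mgrid[y0:y1,x0:x1];return (k*X).sum()/k.sum(),(k*Y).sum()/k.sum()
q=[cen(246,112,271,137),cen(370,108,405,141)];print(q)
S=[(273.88,252.68),(211.46,256.33)];D=[(296.88,173.51),(323.54,211.76)]
for i in(0,1):
    print(tri(ray(s0,*S[i]),ray(d0,*D[i]),ray(w,*q[i])), atz(w,*q[i],.04))
T=np.array([.5990,.0949,.221]);G=T+[0,0,.019];v=(G-p);print(np.linalg.norm(v));v/=np.linalg.norm(v);rz=R.from_euler('z',.117)
print('axis',rz.apply(v),'tip-TCP rail frame',rz.apply(p-.005*v-T))
E
```

```text
ball [0.62627211 0.09131269 0.14564603] [np.float64(0.001928772678875473), np.float64(0.0025624786287080778), np.float64(0.0008075671836864374)]
[(np.float64(257.83103202846974), np.float64(123.65181494661921)), (np.float64(387.06539122636576), np.float64(123.46957128266448))]
(array([0.65497236, 0.08970771, 0.04112885]), [np.float64(0.0005150907775018927), np.float64(0.0003595212835062179), np.float64(0.0005888395339314668)]) [0.65440377 0.09007214 0.04      ]
(array([ 0.63874184, -0.04923067,  0.04094663]), [np.float64(0.0005350653562185243), np.float64(0.00031403951926782254), np.float64(0.0005471530928811902)]) [ 0.63840613 -0.04907581  0.04      ]
0.09828178121796873
axis [-0.27985265  0.00385848  0.96003521] tip-TCP rail frame [ 0.02890368 -0.00039851 -0.08015415]
```

```bash
python3 -m inch '[{"x":0.4,"y":-0.03,"z":0,"twist":0},{"x":0.387,"y":-0.03,"z":0,"twist":0},{"x":0,"y":0,"z":0.6,"twist":0},{"x":0,"y":0,"z":0.7,"twist":0},{"x":0,"y":0,"z":0.7,"twist":0},{"x":0,"y":0,"z":0.5,"twist":0},{"x":0,"y":0,"z":0.447,"twist":0},{"x":0,"y":0,"z":0,"twist":0},{"x":0,"y":0,"z":0,"twist":0},{"x":0,"y":0,"z":0,"twist":0}]'; 
python3 - <<'E'
from h import *
a=snap('scene','s3');b=snap('side','d3')
s=get_state();print(s['tool_pos'],s['eef_rot'],s['contact_force'])
T=np.array(s['tool_pos']);cr=[]
for f in(a,b):
    M=R.from_euler('xyz',f['rotation']).as_matrix();c=M.T@(T+[.02,0,-.05]-f['eye']);u=f['mtx']@c/c[2];u=u[:2].round().astype(int)
    x0,y0=u-[50,50];print(x0,y0);cr.append(cv2.resize(f['img'][y0:y0+100,x0:x0+100],(400,400),interpolation=2))
cv2.imwrite('pics/crop5.png',np.hstack(cr))
E
```

```text
time_s: 9.17
tool_pos: [0.6231, 0.0939, 0.133]
eef_rot: [-3.141, -0.002, -0.117]
contact_force: [0.4, -1.0, -0.5]
gripper_width: 0.343
finger_force: 30.0
[0.62313076 0.09394206 0.13309288] [-3.14054426e+00 -2.13103091e-03 -1.17403796e-01] [ 0.15746293 -0.00963534 -2.19423573]
225 186
243 114
```

View pics/crop5.png

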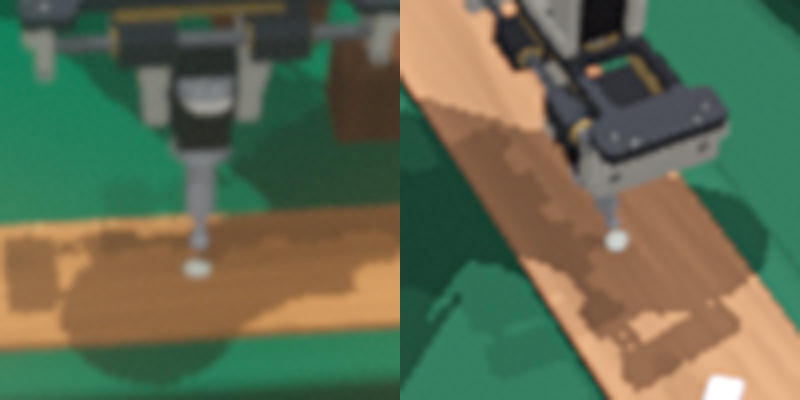

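The left crop shows the tip at (199,245) just above the dot at (197,268). The right crop shows the ball at the dot, (616,240). The tip is lined up, about 12 mm off the face.

```bash
python3 -m inch '[{"x":0.02,"y":0,"z":0.0634,"twist":0},{"x":0.02,"y":0,"z":0.0634,"twist":0},{"x":0.02,"y":0,"z":0.0634,"twist":0},{"x":0.02,"y":0,"z":0.0634,"twist":0},{"x":0.02,"y":0,"z":0.0634,"twist":0},{"x":0,"y":0,"z":0,"twist":0},{"x":0,"y":0,"z":0,"twist":0},{"x":0,"y":0,"z":0,"twist":0}]'; python3 - <<'E'
from h import *
g=lambda:np.mean([ (get_state()['contact_force']) for _ in range(1)],0)
print(g())
E
python3 -m inch '[{"x":0.02,"y":0,"z":0.0634,"twist":0},{"x":0.02,"y":0,"z":0.0634,"twist":0},{"x":0.02,"y":0,"z":0.0634,"twist":0},{"x":0,"y":0,"z":0,"twist":0},{"x":0,"y":0,"z":0,"twist":0},{"x":0,"y":0,"z":0,"twist":0}]'
python3 -m inch '[{"x":0.02,"y":0,"z":0.0634,"twist":0},{"x":0,"y":0,"z":0,"twist":0},{"x":0,"y":0,"z":0,"twist":0}]'
python3 - <<'E'
from h import *
F=[]
for i in range(4):
    a=snap('scene',f's4');F.append(get_state()['contact_force'])
b=snap('side','d4');s=get_state();print(np.mean(F,0),s['tool_pos'],s['eef_rot'])
T=np.array(s['tool_pos']);cr=[]
for f in(a,b):
    M=R.from_euler('xyz',f['rotation']).as_matrix();c=M.T@(T+[.025,0,-.06]-f['eye']);u=f['mtx']@c/c[2];u=u[:2].round().astype(int)
    x0,y0=u-[33,33];print(x0,y0);cr.append(cv2.resize(f['img'][y0:y0+66,x0:x0+66],(396,396),interpolation=2))
cv2.imwrite('pics/crop6.png',np.hstack(cr))
E
```

```text
time_s: 9.93
tool_pos: [0.6253, 0.0932, 0.122]
eef_rot: [3.141, 0.0, -0.118]
contact_force: [0.8, -0.4, -2.8]
gripper_width: 0.338
finger_force: 30.0
[ 0.78226994 -0.37169222 -2.76311372]
time_s: 10.43
tool_pos: [0.6271, 0.0931, 0.1164]
eef_rot: [3.142, 0.0, -0.118]
contact_force: [-0.0, -0.2, -1.8]
gripper_width: 0.34
finger_force: 30.0
time_s: 10.68
tool_pos: [0.6277, 0.093, 0.1144]
eef_rot: [-3.142, -0.0, -0.118]
contact_force: [0.2, -0.9, -0.3]
gripper_width: 0.343
finger_force: 30.0
[-0.78779234  0.21265594 -0.05351787] [0.62768517 0.09299236 0.11450891] [-3.14155085e+00 -9.12125810e-05 -1.17701960e-01]
242 215
263 137
```

View pics/crop6.png

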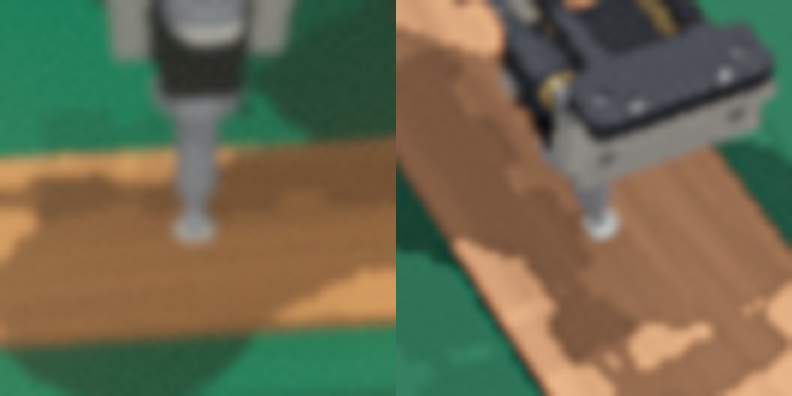

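The tip is on the dot, at (195,230) in the left crop and (601,225) in the right. The vertical force rose by about 2 N, so the plunger is in by roughly 7 mm. Next is the slide along tool +y.

```bash
python3 -m inch '[{"x":0,"y":0.1,"z":0,"twist":0},{"x":0,"y":0.1667,"z":0,"twist":0},{"x":0,"y":0.1667,"z":0,"twist":0},{"x":0,"y":0.1667,"z":0,"twist":0},{"x":0,"y":0.1667,"z":0,"twist":0},{"x":0,"y":0.1667,"z":0,"twist":0},{"x":0,"y":0.1667,"z":0,"twist":0},{"x":0,"y":0.1667,"z":0,"twist":0},{"x":0,"y":0.1667,"z":0,"twist":0},{"x":0,"y":0.1667,"z":0,"twist":0},{"x":0,"y":0.1667,"z":0,"twist":0},{"x":0,"y":0.1667,"z":0,"twist":0},{"x":0,"y":0,"z":0,"twist":0},{"x":0,"y":0,"z":0,"twist":0}]'
```

```text
time_s: 12.1
tool_pos: [0.6206, 0.0346, 0.1144]
eef_rot: [3.141, 0.001, -0.118]
contact_force: [-0.5, -0.8, -0.1]
gripper_width: 0.343
finger_force: 30.0
```

```bash
python3 -m inch '[{"x":0,"y":0.1667,"z":0,"twist":0},{"x":0,"y":0.1667,"z":0,"twist":0},{"x":0,"y":0.1667,"z":0,"twist":0},{"x":0,"y":0.1667,"z":0,"twist":0},{"x":0,"y":0.1667,"z":0,"twist":0},{"x":0,"y":0.1667,"z":0,"twist":0},{"x":0,"y":0.1667,"z":0,"twist":0},{"x":0,"y":0.1667,"z":0,"twist":0},{"x":0,"y":0.1667,"z":0,"twist":0},{"x":0,"y":0.1667,"z":0,"twist":0},{"x":0,"y":0.1667,"z":0,"twist":0},{"x":0,"y":0.1667,"z":0,"twist":0},{"x":0,"y":0.1667,"z":0,"twist":0},{"x":0,"y":0.1667,"z":0,"twist":0},{"x":0,"y":0.1667,"z":0,"twist":0},{"x":0,"y":0.1667,"z":0,"twist":0},{"x":0,"y":0.04,"z":0,"twist":0},{"x":0,"y":0,"z":0,"twist":0},{"x":0,"y":0,"z":0,"twist":0},{"x":0,"y":0,"z":0,"twist":0}]'
python3 - <<'E'
from h import *
F=[]
for i in range(4):
    a=snap('scene',f's5');F.append(get_state()['contact_force'])
b=snap('side','d5');s=get_state();print(np.mean(F,0),s['tool_pos'],s['eef_rot'])
P=np.array([.6387,-.0492,.041]);cr=[]
for f in(a,b):
    M=R.from_euler('xyz',f['rotation']).as_matrix();c=M.T@(P-f['eye']);u=f['mtx']@c/c[2];print(u);u=u[:2].round().astype(int)
    x0,y0=u-[25,40];print(x0,y0);cr.append(cv2.resize(f['img'][y0:y0+50,x0:x0+50],(400,400),interpolation=2))
cv2.imwrite('pics/crop7.png',np.hstack(cr))
E
```

```text
time_s: 13.77
tool_pos: [0.6112, -0.0455, 0.1144]
eef_rot: [3.141, 0.0, -0.118]
contact_force: [-0.6, -0.9, -0.4]
gripper_width: 0.342
finger_force: 30.0
[-0.73600757 -0.89124545 -0.1571801 ] [ 0.61123427 -0.04523201  0.1143748 ] [ 3.14145408e+00  2.38227785e-04 -1.17598096e-01]
[211.70937952 256.26458292   1.        ]
187 216
[323.44747856 211.84864757   1.        ]
298 172
```

View pics/crop7.png

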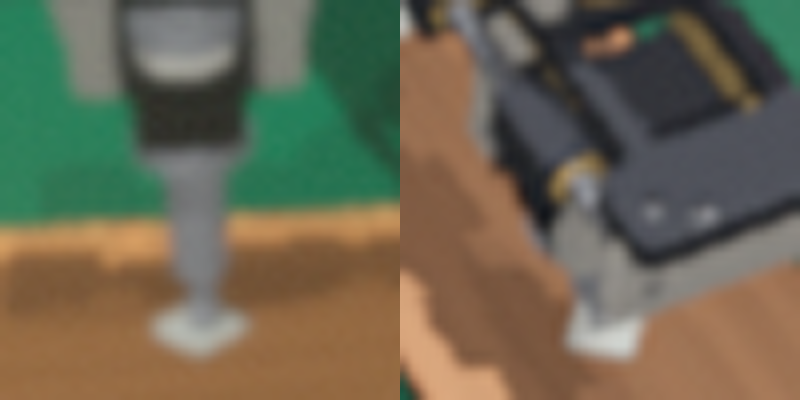

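The left crop shows the tip at (204,325) against the diamond's centre at (199,328), about 1 mm off. The right crop also shows it on the diamond. I'll make one small nudge, settle, and hand in.

```bash
python3 -m inch '[{"x":0,"y":0.03,"z":0,"twist":0},{"x":0,"y":0,"z":0,"twist":0},{"x":0,"y":0,"z":0,"twist":0},{"x":0,"y":0,"z":0,"twist":0},{"x":0,"y":0,"z":0,"twist":0}]' && python3 -c "
from workcell import hand_in
print(hand_in())"
```

```text
time_s: 14.43
tool_pos: [0.6113, -0.0461, 0.1144]
eef_rot: [-3.141, -0.0, -0.118]
contact_force: [-0.5, 1.0, -0.5]
gripper_width: 0.338
finger_force: 30.0
the job is handed in; nothing more can be done
None
```

I handed the job in at 14.4 s; no verdict came back. The gripper is holding the gauge still, with its tip within about 1 mm of the diamond's centre, its axis about 2° off square to the face (measured before touchdown), and the plunger in about 7 mm.

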